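# Shut and lock the coffee canister

### The arm

A 6-joint arm with a two-finger parallel gripper is mounted at the origin on the work surface. World frame = base frame: x ahead of the robot, y to its left, z up, the work surface at z = 0. Lengths are in m, angles in rad, forces in N, time in s.
With the tool pointing down it reaches from about 0.25 to 0.8 m from the base axis. Payload 8.5 kg.
Tool frame: the origin (TCP) lies at the very end of the fingers, on their centre line; the grasp point (between the pads) lies bot.grip_depth behind it (bot.grip_depth is the distance from the TCP to the grasp point, in m); z points along the fingers, y is the line along which they close (so a half turn about z gives the same grasp; the last joint's range is limited). The gripper opens to 85 mm and grips with 20 to 120 N. Pads are 22 mm wide; open, the fingers measure 114 mm over their backs; the gripper's body (76 mm by 85 mm) begins 54 mm behind the grasp point. The pads swing forward as they close: fully open they stand 13 mm farther back than shut.
Start: joints at [1.206, 0.238, -0.013, 1.319, 0, 1.571], TCP at [0.187, 0.49, 0.231] pointing down, gripper open.
Joint ranges: [-2.66, 2.66], [-1.03, 1.9], [-1.14, 1.46], [-1.82, 2.27], [-1.45, 1.34], [-3.14, 3.14]. Speed limits (rad/s): [2.22, 2.22, 2.79, 3.14, 3.14, 3.14].

### API

Orientations are given as a rotation vector (axis times angle).
In Python, from workcell import telemetry, viewer, bot, finder gives the robot as it stands. The module is installed in compiled form; this text tells all that it offers.
- The arm moves only by the tool servo_tool, never from a script. Its argument "steps" is a list of rows, each an object with "grip": the finger opening in m, from 0 to 0.0854; "travel": the shift along the world's x, y, z in m, a list of three; "angular": the turn, a rotation vector about the world's x, y, z in degrees, a list of three. In form: [{"grip": grip, "travel": [dx, dy, dz], "angular": [ax, ay, az]}, ...]. A call has 1 to 20 rows; each row is the pose to reach, as a shift and turn from the pose commanded when the call began; what a row does not reach only later rows make up. A row lasts 1/8 s, in which the tool goes at most 62.5 mm and 10.7 degrees, less where a joint would pass 70% of its speed; a pose out of reach is approached as far as the arm can. A call with a gripper value outside its range is refused whole. The fingers move at their own pace and stop on an object; "squeeze" is the grip in N (left out, the last holds). Time passes only in rows, so rows that repeat a pose let the fingers close. It gives the time, the measured TCP pose, the force, the opening and the grip force at its end, in the units of the state.
- telemetry.sense(): the state, without advancing time (a new reading comes with each control period).
- viewer.grab_frame(name): name is "scene" or "top"; returns (picture, depth): 480x640x3 uint8, blue, green, red; 480x640 float32, m along the optical axis (not along the pixel's ray), 0 where there is no reading.
- viewer.camera_params(name): a dict with "camera_matrix" (3x3 intrinsics, pixels), "distortion" ([k1, k2, p1, p2, k3] as OpenCV has them; the pictures are not rectified), "camera_from_world" (4x4, takes a point from world to camera coordinates). Camera axes: x right, y down, z forward; pixel columns grow to the right and rows downward; lengths in m; the calibration is good to about 2 mm. A picture is of the moment at which its call begins. camera_params takes no time and is no camera call.
- bot.finish_job(): hands the job in; it is judged then, once.
Trained networks look in the newest picture that a camera, given by its name, has taken for a name from the list of things; names that differ only in an ending like _2 or _b are one class to them, and where a whole thing is asked for, a point or a joint stands for the part that bears it (a point fixed in the world has none). Each returns a list of dicts, best first, with "conf" (0 to 1); they miss things now and then, are a little off and sometimes report something else, mostly with a low value. They report only what shows in the picture. A call takes as long as a camera call.
- finder.spot_in(camera, label): "position" ([column, row] as shares, 0 to 1, of the picture: columns of its width, rows of its height, amid what is visible of it).
- finder.masks_of(camera, label): "mask" (480x640 bool, what is visible of it) and "position" ([column, row] as shares, 0 to 1, of the picture: columns of its width, rows of its height, amid what is visible of it).
- finder.pinpoint(camera, label): "position" ([column, row] as shares, 0 to 1, of the picture: columns of its width, rows of its height: a listed point, or the origin of a listed thing).
The state is a dict: "time": time; "qpos": joint angles; "qvel": joint speeds; "joint_efforts": joint torques, N m; "ee_pos": TCP position; "tcp_rot": TCP orientation; "wrist_force": force on the tool from outside, world axes, zero at the start; "ft_torque": the same for the moment, N m; "opening": finger opening in m; "grasp_force": force on a finger pad.
Only numpy, scipy, OpenCV 4.12 (cv2) and the standard library are available. Lean on these libraries where they do the work, as an engineer would, in place of code of your own. Each camera call takes 0.05 s, during which the arm holds its last target. There are 200 camera calls.

### The job

Shut the coffee canister: first swing its raised wooden lid gently all the way down, then turn the steel lock collar clockwise (seen from above) by its upright post until the collar's arm lies squarely over the black tongue that is the locked mark, not short of it and not past it. Do not press hard on the lid or slam it, do not disturb the cups, the milk jug or the tamper stand, and let go of everything at the end.

Things in the scene. Friction and masses are not known exactly. Their poses are not given: they have to be found in the camera images.
- canister: White ceramic canister fixed to the ledge, 110 mm across, 104 mm tall with its black rubber rim gasket. Origin: centre of its underside; z up. Its -x side is the front (lid's free end); its +x side carries the hinge bracket, 72 to 80 mm from the axis, up to z 112 mm. The black tongue points out at 230 deg (counter-clockwise from its +x, so front right), z 72 to 80 mm.
- lid: Dark wood lid: disc 104 mm across, 10 mm thick, with a front tab. Origin on the hinge line, 76 mm from the canister's axis on its +x side, z 104 mm; hinge axis is its y (+ opens). Axes parallel to the canister's when shut, top then at z 114. Starts raised 0.5 to 1.0 rad, stays where left (0.2 N m). Own frame: disc centre x -76, tab x -123 to -153, y +-16, z 0 to 10 mm.
- lid_tab (a point): Middle of the top face of the lid's front tab, 143 mm from the hinge line and 10 mm above the lid's underside: the place to push on. Has the lid's axes.
- collar (a joint): Angle of the steel lock collar (ring round the canister's neck) in rad, counter-clockwise positive from above; 0 = arm exactly over the black tongue (locked mark). Starts at 0.8 to 1.4; turn clockwise to 0. It can pass the mark (range -0.4 to 1.7, no stop or click at 0) and stays where it is left (about 0.15 N m of friction).
- post_top (a point): Centre of the top of the collar's upright round post: 14 mm across, z 96 to 144 mm, on a radial arm 95 mm from the canister's axis. Arm 14 mm wide, 61 to 105 mm from the axis, z 86 to 96 mm. Two hooks (one on the arm, one on the far side) reach z 121 mm, 54 to 65 mm from the axis. Pinch the post from above, a finger on either side along the arc.
- mark (a point): Top of the outer end of the fixed black tongue (locked mark), 122 mm from the canister's axis, z 80 mm; the tongue is 14 mm wide like the arm and passes 6 mm under it, its last 17 mm sticking out beyond the arm when locked.
- cup_a: White demitasse cup, 56 mm across, 55 mm tall, in the chrome six-slot rack; origin under its centre. Leave alone.
- cup_b: Second such cup in another slot of the rack. Leave alone.
- jug: Steel milk jug, 84 mm across, 100 mm tall, with a side handle reaching 70 mm from its axis (own -y); origin under its centre. Leave alone.
- tamper_stand: Black plastic tamper stand 100 x 100 mm with a tamper on it, 116 mm tall in all; origin under its centre. Leave alone.

How it is judged:
On the way, in this order (a step that is already met when the one before it is completed fails the run):
1. the lid is fully shut while the collar is still unlocked (angle between lid's own z axis and vertical below 0.06 rad and value of joint collar above 0.4 rad), for 0.2 s.
2. the collar's arm is on the locked mark with the lid shut (angle between lid's own z axis and vertical below 0.06 rad and value of joint collar between -0.09 and 0.09 rad), for 0.2 s.
At the end, for the whole second after the job is handed in: The lid is shut (within 0.06 rad of level) and the collar stands within 0.09 rad of the locked mark, both at rest (all of step 2 and angular speed of lid below 0.05 rad/s and velocity of joint collar between -0.05 and 0.05 rad/s); the robot touches nothing.
It fails at once if the lid is pressed or struck with more than 40 N (contact force between lid and anything else above 40 N).
It fails at once if the lid is slammed (turning faster than 3 rad/s) (angular speed of lid above 3 rad/s).
It fails at once if cups pushed more than 20 mm or tipped (distance of any of cup_a, cup_b from where it was at the start of the episode above 0.02 m or angle between any of cup_a, cup_b's own z axis and vertical above 0.3 rad).
It fails at once if jug pushed more than 20 mm or tipped (distance of jug from where it was at the start of the episode above 0.02 m or angle between jug's own z axis and vertical above 0.3 rad).
It fails at once if tamper stand pushed more than 20 mm or tipped (distance of tamper_stand from where it was at the start of the episode above 0.02 m or angle between tamper_stand's own z axis and vertical above 0.3 rad).
It also fails if it takes over 51 s, if anything falls off the work surface, if the arm or the gripper's body presses on something with over 40 N, if the wrist force passes 120 N, or if a joint passes its speed limit or range.

## Working session

There is one attempt and no reset: what is moved stays moved. The work goes in short steps, Python scripts to look and compute and a tool call to move; the robot and the scene stay as the last step left them, time stands still between calls to the robot, and variables do not carry over. Pictures are saved under pics/ and viewed, at most 10 in all, crops included, and the job is handed in when it is done.

Besides the shell and the picture viewer there is one more tool, called after "Request:" as name(argument=value, ...), one argument or row to a line, values as JSON. servo_tool: Moves the arm, as the interface text tells. Its arguments: {"type":"object","properties":{"steps":{"type":"array","items":{"type":"object","properties":{"grip":{"type":"number"},"travel":{"type":"array","items":{"type":"number"}},"angular":{"type":"array","items":{"type":"number"}}}}},"squeeze":{"type":"number"}},"required":["steps"]}

```bash
mkdir -p pics
cat > h.py <<'E'
import numpy as np, cv2
from workcell import telemetry, viewer, bot, finder
def ray(cam,uv):
    p=viewer.camera_params(cam);K=np.array(p["camera_matrix"]);d=np.array(p["distortion"]);T=np.array(p["camera_from_world"])
    n=cv2.undistortPoints(np.array([[uv]],float),K,d)[0,0]
    R=T[:3,:3];o=-R.T@T[:3,3];return o,R.T@np.array([n[0],n[1],1.])
def at_z(cam,uv,z):
    o,r=ray(cam,uv);return o+r*(z-o[2])/r[2]
def at_d(cam,uv,D):
    o,r=ray(cam,uv);return o+r*D
def pts(cam,mask,D):
    v,u=np.nonzero(mask&(D>0));p=viewer.camera_params(cam);T=np.array(p["camera_from_world"])
    n=cv2.undistortPoints(np.stack([u,v],1).astype(float)[:,None],np.array(p["camera_matrix"]),np.array(p["distortion"]))[:,0]
    c=np.c_[n,np.ones(len(n))]*D[v,u][:,None];return (c-T[:3,3])@T[:3,:3]
def proj(cam,P):
    p=viewer.camera_params(cam);T=np.array(p["camera_from_world"])
    return cv2.projectPoints(np.array(P,float).reshape(-1,3),cv2.Rodrigues(T[:3,:3])[0],T[:3,3],np.array(p["camera_matrix"]),np.array(p["distortion"]))[0][:,0]
E
cat > a.py <<'E'
from h import *
np.set_printoptions(precision=4,suppress=True)
print(bot.grip_depth,telemetry.sense())
for c in("scene","top"):
    im,D=viewer.grab_frame(c);cv2.imwrite(f"pics/{c}0.png",im);np.save(f"{c}_D.npy",D)
    for l in("lid_tab","post_top","mark","canister","lid"):
        for r in finder.pinpoint(c,l)[:2]:
            uv=np.array(r["position"])*[640,480]
            d=D[int(min(uv[1],479)),int(min(uv[0],639))];print(c,l,round(r["conf"],2),uv,at_d(c,uv,d) if d>0 else None)
E
python3 a.py
```

```text
0.0187 {'time': 0.0, 'qpos': array([ 1.206 ,  0.2388, -0.0142,  1.3192, -0.    ,  1.5708]), 'qvel': array([ 0.0013,  0.0023, -0.0008,  0.0007,  0.0007,  0.0001]), 'joint_efforts': array([ -0.    , -53.8784,  34.6435,   0.0186,   0.0001,  -0.    ]), 'ee_pos': array([0.1872, 0.4901, 0.2307]), 'tcp_rot': array([-0.5698, -3.0892,  0.0023]), 'wrist_force': array([-0.5294, -0.6223, -0.1981]), 'ft_torque': array([-0.036 ,  0.0243,  0.0555]), 'grasp_force': 0.0, 'opening': 0.08532536737020996}
scene lid_tab 0.64 [313.408 214.992] [ 0.5245 -0.0316  0.2135]
scene post_top 0.84 [331.008 265.488] [ 0.6027 -0.1001  0.145 ]
scene mark 0.69 [276.672 274.32 ] [ 0.4155 -0.0433  0.001 ]
scene mark 0.46 [355.072 260.304] [ 0.6279 -0.0262  0.1137]
scene canister 0.69 [325.696 286.512] [ 0.573  -0.0705  0.0455]
scene lid 0.59 [354.368 261.984] [ 0.6277 -0.0295  0.1109]
top lid_tab 0.93 [352.896 234.912] [ 0.5202 -0.025   0.2138]
top post_top 0.95 [384.384 200.592] [ 0.6025 -0.1007  0.1457]
top mark 0.63 [390.592 259.584] [ 0.4743 -0.1158  0.0775]
top canister 0.58 [349.312 234.816] [ 0.5204 -0.0175  0.2159]
top canister 0.22 [353.216 231.504] [ 0.5278 -0.0261  0.21  ]
top lid 0.97 [349.376 195.696] [ 0.6215 -0.0238  0.117 ]
```

View pics/scene0.png

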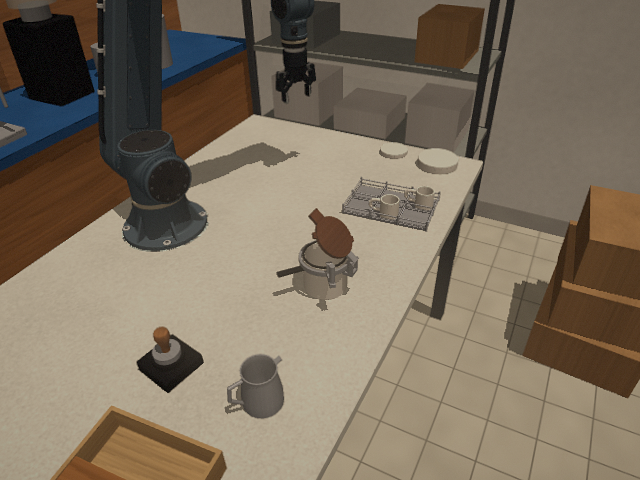

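View pics/top0.png

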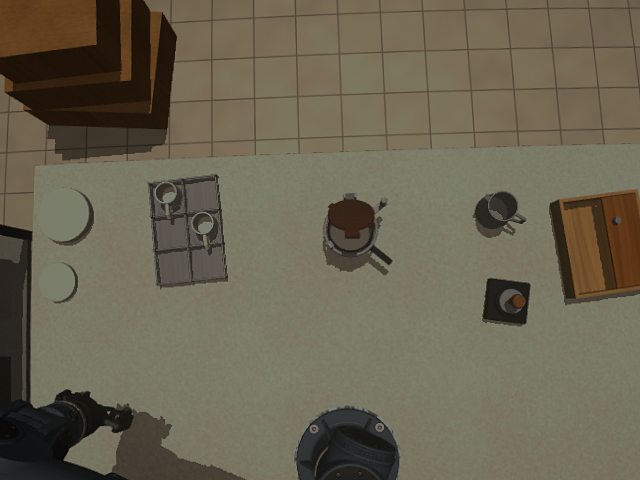

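The scene view shows the raised lid (tab near 313,215), the post at 331,265 and the tongue at 277,274. The top view shows the tab at 352,235, the post at 384,203 and the tongue tip at 391,263. Next I fit the geometry from depth.

```bash
cat > b.py <<'E'
from h import *
np.set_printoptions(precision=4,suppress=True)
from scipy.optimize import least_squares
D=np.load("top_D.npy");m=np.zeros((480,640),bool);m[180:285,310:410]=1
P=pts("top",m,D);im=cv2.imread("pics/top0.png");v,u=np.nonzero(m&(D>0));col=im[v,u].astype(int).max(1)
z=P[:,2];print(np.histogram(z,bins=np.arange(0,.26,.01)))
t=P[(z>.068)&(z<.084)&(P[:,0]<.53)&(P[:,1]<-.05)];print("tongue",len(t),t[:,:2].min(0),t[:,:2].max(0),t.mean(0))
far=t[np.argsort(t[:,1])[:6]];print(far)
p=P[(z>.135)&(z<.155)&(P[:,1]<-.085)];print("post",len(p),p.mean(0))
# rim
r=P[(z>.097)&(z<.110)&(P[:,1]>-.09)&(P[:,0]<.58)]
print("rim",len(r),r.min(0),r.max(0)); o=np.argsort(r[:,1]); print(r[o][::6])
# lid
l=P[(z>.125)&(P[:,1]>-.085)&(P[:,1]<.04)];c=l.mean(0);n=np.linalg.svd(l-c)[2][2];print("lid",len(l),c,n*np.sign(n[2]),np.abs((l-c)@n).mean())
lo=P[(z<.06)&(z>.02)];print("low",len(lo))
# scene wall
Ds=np.load("scene_D.npy");mm=np.zeros((480,640),bool);mm[225:310,285:365]=1
S=pts("scene",mm,Ds);w=S[(S[:,2]>.012)&(S[:,2]<.066)]
f=least_squares(lambda q:np.hypot(w[:,0]-q[0],w[:,1]-q[1])-.055,[.56,-.03],loss="soft_l1",f_scale=.003);print("wall",len(w),f.x,np.abs(f.fun).mean())
E
python3 b.py
```

```text
(array([3856,  192,    1,    6,    5,    2,    9,  106,  103,  365,  239,
         58,   57,  115,  174,  173,  200,  191,  222,  140,   66,   91,
          0,    0,    0]), array([0.  , 0.01, 0.02, 0.03, 0.04, 0.05, 0.06, 0.07, 0.08, 0.09, 0.1 ,
       0.11, 0.12, 0.13, 0.14, 0.15, 0.16, 0.17, 0.18, 0.19, 0.2 , 0.21,
       0.22, 0.23, 0.24, 0.25]))
tongue 154 [ 0.4638 -0.1188] [ 0.5148 -0.0619] [ 0.4864 -0.0935  0.0794]
[[ 0.4708 -0.1188  0.0782]
 [ 0.473  -0.1187  0.0804]
 [ 0.4756 -0.1167  0.0786]
 [ 0.4686 -0.1165  0.0776]
 [ 0.4709 -0.1165  0.0786]
 [ 0.4731 -0.1163  0.0808]]
post 31 [ 0.6034 -0.1     0.1429]
rim 363 [ 0.4839 -0.0875  0.097 ] [0.5789 0.0394 0.1092]
[[ 0.5444 -0.0875  0.1004]
 [ 0.5423 -0.0852  0.0989]
 [ 0.5564 -0.0835  0.0983]
 [ 0.5355 -0.0826  0.0982]
 [ 0.5683 -0.0817  0.0975]
 [ 0.5378 -0.0804  0.099 ]
 [ 0.566  -0.0793  0.0976]
 [ 0.5263 -0.0776  0.0992]
 [ 0.5402 -0.0758  0.1001]
 [ 0.5329 -0.0753  0.1031]
 [ 0.5425 -0.0735  0.1009]
 [ 0.5351 -0.073   0.1046]
 [ 0.5127 -0.0725  0.0978]
 [ 0.5259 -0.0703  0.1047]
 [ 0.5241 -0.0682  0.1008]
 [ 0.501  -0.06
[... 666 characters left out ...]
967  0.0087  0.0987]
 [ 0.4945  0.0111  0.0983]
 [ 0.515   0.015   0.1036]
 [ 0.5152  0.0173  0.1025]
 [ 0.5057  0.0199  0.106 ]
 [ 0.5198  0.0217  0.1043]
 [ 0.5267  0.0238  0.1047]
 [ 0.5617  0.025   0.104 ]
 [ 0.5483  0.0255  0.0991]
 [ 0.5338  0.0259  0.1044]
 [ 0.5619  0.0273  0.103 ]
 [ 0.5483  0.0278  0.1001]
 [ 0.532   0.0283  0.1   ]
 [ 0.5667  0.0295  0.102 ]
 [ 0.5231  0.0309  0.0977]
 [ 0.5599  0.032   0.1013]
 [ 0.5393  0.0327  0.0987]
 [ 0.5627  0.0343  0.0982]
 [ 0.5415  0.0349  0.1002]
 [ 0.5507  0.0369  0.1018]
 [ 0.5368  0.0374  0.1014]]
lid 1358 [ 0.5653 -0.0245  0.1716] [ 0.6795 -0.006   0.7336] 0.0017477711701459591
low 14
wall 917 [ 0.5472 -0.024 ] 0.0025118557839673675
```

Request:
servo_tool(
  steps=[
    {"grip": 0.0, "travel": [0.02, -0.03, 0.015], "angular": [0, 0, 2]},
    {"grip": 0.0, "travel": [0.047, -0.07, 0.03], "angular": [0, 0, 4]},
    {"grip": 0.0, "travel": [0.08, -0.118, 0.03], "angular": [0, 0, 6]},
    {"grip": 0.0, "travel": [0.113, -0.166, 0.03], "angular": [0, 0, 8]},
    {"grip": 0.0, "travel": [0.146, -0.214, 0.03], "angular": [0, 0, 10]},
    {"grip": 0.0, "travel": [0.179, -0.262, 0.03], "angular": [0, 0, 12]},
    {"grip": 0.0, "travel": [0.212, -0.31, 0.03], "angular": [0, 0, 14]},
    {"grip": 0.0, "travel": [0.245, -0.358, 0.03], "angular": [0, 0, 16]},
    {"grip": 0.0, "travel": [0.278, -0.406, 0.03], "angular": [0, 0, 18]},
    {"grip": 0.0, "travel": [0.308, -0.45, 0.03], "angular": [0, 0, 20]},
    {"grip": 0.0, "travel": [0.33, -0.485, 0.03], "angular": [0, 0, 20.8]},
    {"grip": 0.0, "travel": [0.345, -0.505, 0.03], "angular": [0, 0, 20.8]},
    {"grip": 0.0, "travel": [0.351, -0.514, 0.03], "angular": [0, 0, 20.8]},
    {"grip": 0.0, "travel": [0.351, -0.514, 0.03], "angular": [0, 0, 20.8]},
    {"grip": 0.0, "travel": [0.351, -0.514, 0.03], "angular": [0, 0, 20.8]},
  ],
)

```text
time: 2.48
ee_pos: [0.5378, -0.0228, 0.2614]
tcp_rot: [-0.002, -3.141, -0.0]
wrist_force: [0.8, -0.0, 0.2]
opening: 0.0001
grasp_force: 0.0
```

Request:
servo_tool(
  steps=[
    {"grip": 0.0, "travel": [0.004, 0, -0.02], "angular": [0, 0, 0]},
    {"grip": 0.0, "travel": [0.006, 0, -0.04], "angular": [0, 0, 0]},
    {"grip": 0.0, "travel": [0.006, 0, -0.05], "angular": [0, 0, 0]},
    {"grip": 0.0, "travel": [0.0005, 0, -0.055], "angular": [0, 0, 0]},
    {"grip": 0.0, "travel": [-0.005, 0, -0.059], "angular": [0, 0, 0]},
    {"grip": 0.0, "travel": [-0.0095, 0, -0.0645], "angular": [0, 0, 0]},
    {"grip": 0.0, "travel": [-0.014, 0, -0.07], "angular": [0, 0, 0]},
    {"grip": 0.0, "travel": [-0.018, 0, -0.0755], "angular": [0, 0, 0]},
    {"grip": 0.0, "travel": [-0.022, 0, -0.081], "angular": [0, 0, 0]},
    {"grip": 0.0, "travel": [-0.0255, 0, -0.087], "angular": [0, 0, 0]},
    {"grip": 0.0, "travel": [-0.029, 0, -0.0933], "angular": [0, 0, 0]},
    {"grip": 0.0, "travel": [-0.032, 0, -0.0995], "angular": [0, 0, 0]},
    {"grip": 0.0, "travel": [-0.035, 0, -0.106], "angular": [0, 0, 0]},
    {"grip": 0.0, "travel": [-0.037, 0, -0.1127], "angular": [0, 0, 0]},
    {"grip": 0.0, "travel": [-0.039, 0, -0.1194], "angular": [0, 0, 0]},
  ],
)

```text
time: 4.35
ee_pos: [0.4991, -0.0236, 0.1414]
tcp_rot: [-0.003, -3.141, 0.0]
wrist_force: [-0.7, 0.4, 0.7]
opening: -0.0
grasp_force: 0.4
```

Run:
```python
from h import *
im,D=viewer.grab_frame("scene");cv2.imwrite("pics/s1.png",cv2.resize(im[170:330,220:420],None,fx=3,fy=3))
print(telemetry.sense()["wrist_force"])
```

```text
[-0.85319829  0.50871361 -0.57087584]
```

View pics/s1.png

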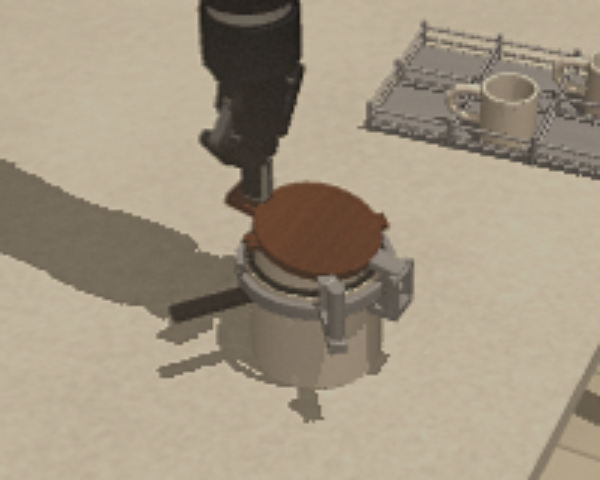

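The fingertip (crop 258,190) sits on the tab and the lid is following it down, so I continue gently.

Request:
servo_tool(
  steps=[
    {"grip": 0.0, "travel": [-0.002, 0, -0.006], "angular": [0, 0, 0]},
    {"grip": 0.0, "travel": [-0.003, 0, -0.012], "angular": [0, 0, 0]},
    {"grip": 0.0, "travel": [-0.004, 0, -0.017], "angular": [0, 0, 0]},
    {"grip": 0.0, "travel": [-0.0045, 0, -0.021], "angular": [0, 0, 0]},
    {"grip": 0.0, "travel": [-0.005, 0, -0.024], "angular": [0, 0, 0]},
    {"grip": 0.0, "travel": [-0.005, 0, -0.026], "angular": [0, 0, 0]},
    {"grip": 0.0, "travel": [-0.005, 0, -0.0275], "angular": [0, 0, 0]},
    {"grip": 0.0, "travel": [-0.005, 0, -0.0275], "angular": [0, 0, 0]},
  ],
)

```text
time: 5.4
ee_pos: [0.4943, -0.0236, 0.1143]
tcp_rot: [-0.003, -3.142, 0.0]
wrist_force: [0.3, -0.8, -0.8]
opening: -0.0
grasp_force: 0.0
```

Request:
servo_tool(
  steps=[
    {"grip": 0.0, "travel": [0, 0, -0.0005], "angular": [0, 0, 0]},
    {"grip": 0.0, "travel": [0, 0, -0.001], "angular": [0, 0, 0]},
    {"grip": 0.0, "travel": [0, 0, -0.001], "angular": [0, 0, 0]},
  ],
)

```text
time: 5.78
ee_pos: [0.4944, -0.0236, 0.114]
tcp_rot: [0.003, 3.141, -0.0]
wrist_force: [-2.2, 0.2, 6.4]
opening: 0.0004
grasp_force: 3.2
```

```bash
cat > lid.py <<'E'
from h import *
np.set_printoptions(precision=4,suppress=True)
im,D=viewer.grab_frame("scene");M=finder.masks_of("scene","lid")
print(len(M),[round(m["conf"],2) for m in M]);P=pts("scene",cv2.erode(M[0]["mask"].astype(np.uint8),np.ones((3,3)))>0,D)
P=P[(P[:,2]>.1)&(P[:,2]<.13)];c=np.median(P,0)
A=np.c_[P[:,:2]-c[:2],np.ones(len(P))];w=np.ones(len(P))
for _ in range(10):
    k=np.linalg.lstsq(A*w[:,None],P[:,2]*w,rcond=None)[0];w=1/(1+(np.abs(A@k-P[:,2])/.003)**2)
print(len(P),c,"slope",k,telemetry.sense()["wrist_force"])
E
python3 lid.py
```

```text
1 [0.73]
899 [ 0.5497 -0.0278  0.1153] slope [-0.0026  0.0003  0.1153] [-1.5936  0.0805  6.3582]
```

Request:
servo_tool(
  steps=[
    {"grip": 0.0, "travel": [0, 0, 0.01], "angular": [0, 0, 0]},
    {"grip": 0.0, "travel": [0, 0, 0.03], "angular": [0, 0, 0]},
    {"grip": 0.0, "travel": [0.005, -0.004, 0.06], "angular": [0, 0, -5]},
    {"grip": 0.05, "travel": [0.02, -0.014, 0.085], "angular": [0, 0, -12]},
    {"grip": 0.05, "travel": [0.045, -0.031, 0.087], "angular": [0, 0, -20]},
    {"grip": 0.05, "travel": [0.07, -0.049, 0.087], "angular": [0, 0, -29]},
    {"grip": 0.05, "travel": [0.092, -0.064, 0.087], "angular": [0, 0, -38]},
    {"grip": 0.05, "travel": [0.105, -0.074, 0.087], "angular": [0, 0, -47]},
    {"grip": 0.05, "travel": [0.109, -0.0765, 0.087], "angular": [0, 0, -53.6]},
    {"grip": 0.05, "travel": [0.109, -0.0765, 0.087], "angular": [0, 0, -53.6]},
    {"grip": 0.05, "travel": [0.109, -0.0765, 0.07], "angular": [0, 0, -53.6]},
    {"grip": 0.05, "travel": [0.109, -0.0765, 0.045], "angular": [0, 0, -53.6]},
    {"grip": 0.05, "travel": [0.109, -0.0765, 0.02], "angular": [0, 0, -53.6]},
    {"grip": 0.05, "travel": [0.109, -0.0765, 0.003], "angular": [0, 0, -53.6]},
    {"grip": 0.05, "travel": [0.109, -0.0765, -0.006], "angular": [0, 0, -53.6]},
    {"grip": 0.05, "travel": [0.109, -0.0765, -0.006], "angular": [0, 0, -53.6]},
  ],
)

```text
time: 7.88
ee_pos: [0.603, -0.0999, 0.1073]
tcp_rot: [-1.417, -2.803, 0.0]
wrist_force: [0.0, 0.2, -0.5]
opening: 0.0498
grasp_force: 0.0
```

```bash
python3 lid.py
python3 - <<'E'
from h import *
im,D=viewer.grab_frame("scene");cv2.imwrite("pics/s2.png",cv2.resize(im[170:330,240:440],None,fx=3,fy=3))
E
```

```text
1 [0.68]
95 [ 0.5745 -0.0445  0.1149] slope [0.0187 0.0013 0.1151] [ 0.5379  0.8489 -0.2143]
```

View pics/s2.png

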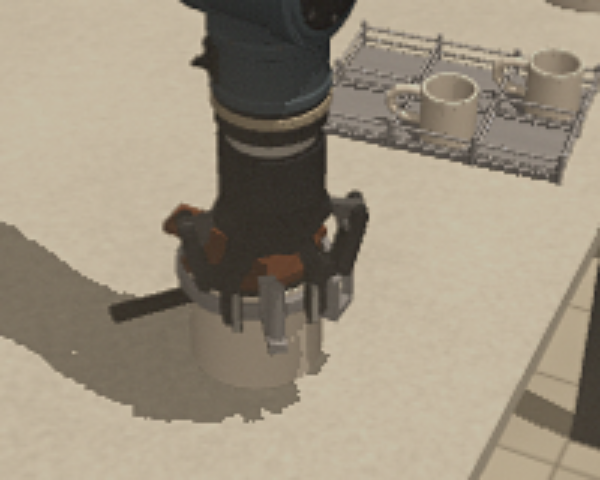

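The fingers straddle the post (crop 272,310), the lid is shut, and the tongue shows at (150,305). I close on the post and work out the arc.

Request:
servo_tool(
  squeeze=30,
  steps=[
    {"grip": 0.03, "travel": [0, 0, 0], "angular": [0, 0, 0]},
    {"grip": 0.02, "travel": [0, 0, 0], "angular": [0, 0, 0]},
    {"grip": 0.01, "travel": [0, 0, 0], "angular": [0, 0, 0]},
    {"grip": 0.008, "travel": [0, 0, 0], "angular": [0, 0, 0]},
    {"grip": 0.008, "travel": [0, 0, 0], "angular": [0, 0, 0]},
    {"grip": 0.008, "travel": [0, 0, 0], "angular": [0, 0, 0]},
  ],
)

```text
time: 8.78
ee_pos: [0.6036, -0.1001, 0.1078]
tcp_rot: [1.419, 2.802, 0.0]
wrist_force: [0.3, 0.2, 5.3]
opening: 0.0133
grasp_force: 29.2
```

Run:
```python
from h import *
np.set_printoptions(precision=4,suppress=True)
s=telemetry.sense();p=s["ee_pos"][:2];print(p,s["wrist_force"],s["opening"],s["grasp_force"])
c=np.array([.547,-.024]);d=p-c;print(np.hypot(*d),np.degrees(np.arctan2(d[1],d[0]))%360)
d=d/np.hypot(*d)*np.array(.0947);
for f in range(4,81,4):
    a=np.radians(-f);R=np.array([[np.cos(a),-np.sin(a)],[np.sin(a),np.cos(a)]]);print(f,R@d-d)
```

```text
[ 0.6036 -0.1001] [0.2803 0.2386 5.2833] 0.013268978987777633 29.2286279797554
0.09484944332961273 306.6358959211951
4 [-0.0054 -0.0038]
8 [-0.0111 -0.0071]
12 [-0.017  -0.0101]
16 [-0.0231 -0.0126]
20 [-0.0294 -0.0147]
24 [-0.0358 -0.0164]
28 [-0.0423 -0.0176]
32 [-0.0489 -0.0184]
36 [-0.0555 -0.0187]
40 [-0.0621 -0.0185]
44 [-0.0686 -0.0179]
48 [-0.0752 -0.0169]
52 [-0.0816 -0.0153]
56 [-0.0879 -0.0134]
60 [-0.0941 -0.0109]
64 [-0.1    -0.0081]
68 [-0.1058 -0.0049]
72 [-0.1113 -0.0012]
76 [-0.1166  0.0028]
80 [-0.1215  0.0071]
```

Request:
servo_tool(
  steps=[
    {"grip": 0.008, "travel": [-0.0027, -0.002, 0.0005], "angular": [0, 0, -2]},
    {"grip": 0.008, "travel": [-0.0054, -0.0038, 0.0005], "angular": [0, 0, -4]},
    {"grip": 0.008, "travel": [-0.0111, -0.0071, 0.0005], "angular": [0, 0, -8]},
    {"grip": 0.008, "travel": [-0.017, -0.0101, 0.0005], "angular": [0, 0, -12]},
    {"grip": 0.008, "travel": [-0.0231, -0.0126, 0.0005], "angular": [0, 0, -16]},
    {"grip": 0.008, "travel": [-0.0294, -0.0147, 0.0005], "angular": [0, 0, -20]},
    {"grip": 0.008, "travel": [-0.0358, -0.0164, 0.0005], "angular": [0, 0, -24]},
    {"grip": 0.008, "travel": [-0.0423, -0.0176, 0.0005], "angular": [0, 0, -28]},
    {"grip": 0.008, "travel": [-0.0489, -0.0184, 0.0005], "angular": [0, 0, -32]},
    {"grip": 0.008, "travel": [-0.0555, -0.0187, 0.0005], "angular": [0, 0, -36]},
    {"grip": 0.008, "travel": [-0.0555, -0.0187, 0.0005], "angular": [0, 0, -36]},
  ],
)

```text
time: 10.15
ee_pos: [0.5467, -0.1177, 0.1077]
tcp_rot: [-2.216, -2.223, -0.001]
wrist_force: [-0.1, 6.4, 2.8]
opening: 0.0134
grasp_force: 29.5
```

Request:
servo_tool(
  steps=[
    {"grip": 0.008, "travel": [-0.0063, 0.001, 0], "angular": [0, 0, -4]},
    {"grip": 0.008, "travel": [-0.0125, 0.0018, 0], "angular": [0, 0, -8]},
    {"grip": 0.008, "travel": [-0.019, 0.0029, 0], "angular": [0, 0, -12]},
    {"grip": 0.008, "travel": [-0.0253, 0.0044, 0], "angular": [0, 0, -16]},
    {"grip": 0.008, "travel": [-0.0316, 0.0063, 0], "angular": [0, 0, -20]},
    {"grip": 0.008, "travel": [-0.0377, 0.0088, 0], "angular": [0, 0, -24]},
    {"grip": 0.008, "travel": [-0.0436, 0.0116, 0], "angular": [0, 0, -28]},
    {"grip": 0.008, "travel": [-0.0465, 0.0132, 0], "angular": [0, 0, -30]},
    {"grip": 0.008, "travel": [-0.0465, 0.0132, 0], "angular": [0, 0, -30]},
  ],
)

```text
time: 11.28
ee_pos: [0.5009, -0.1047, 0.1077]
tcp_rot: [-2.716, -1.575, -0.001]
wrist_force: [1.4, 6.2, 2.6]
opening: 0.0127
grasp_force: 29.5
```

```bash
cat > m.py <<'E'
from h import *
np.set_printoptions(precision=4,suppress=True)
import sys
im,D=viewer.grab_frame("scene");cv2.imwrite(f"pics/{sys.argv[1]}.png",cv2.resize(im[200:320,240:400],None,fx=4,fy=4))
for l,z in(("mark",.08),("post_top",.144),("lid_tab",.114)):
    for c in("scene","top"):
        if c=="top" and l=="mark": viewer.grab_frame("top")
        for r in finder.pinpoint(c,l)[:2]:
            uv=np.array(r["position"])*[640,480];print(c,l,round(r["conf"],2),uv,at_z(c,uv,z))
E
python3 m.py s3
```

```text
scene mark 0.95 [277.888 273.504] [ 0.4688 -0.1134  0.08  ]
scene mark 0.51 [419.712 205.2  ] [0.6757 0.3099 0.08  ]
scene post_top 0.71 [286.208 253.392] [ 0.4919 -0.1061  0.144 ]
scene lid_tab 0.59 [297.28  240.912] [ 0.471  -0.0213  0.114 ]
top lid_tab 0.79 [351.616 257.808] [ 0.4789 -0.0239  0.114 ]
```

View pics/s3.png

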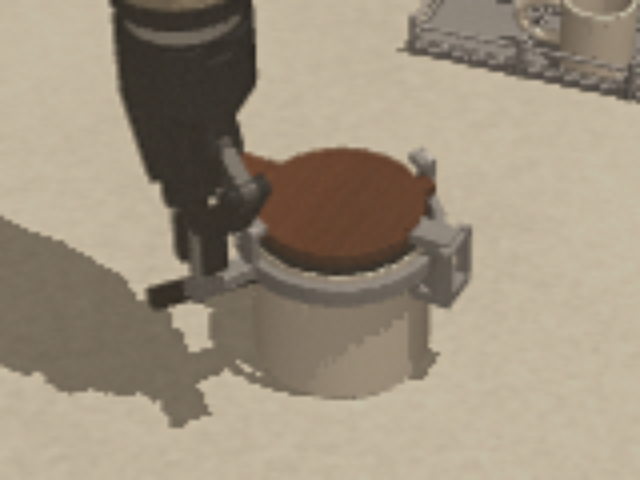

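```bash
cat > t.py <<'E'
from h import *
np.set_printoptions(precision=4,suppress=True)
c=np.array([.5485,-.0227])
for cam in("top","scene"):
    im=cv2.imread(f"pics/{cam}0.png").astype(int).max(2)
    # tongue pixels: dark, projected at z=.08, radial band
    v,u=np.nonzero(im<60);
    P=np.array([at_z(cam,(a,b),.08)[:2] for a,b in zip(u,v) if 200<b<300 and 260<a<420])-c
    r=np.hypot(*P.T);an=np.degrees(np.arctan2(P[:,1],P[:,0]))%360
    k=(r>.075)&(r<.125)&(abs(an-231)<12);q=P[k];
    print(cam,k.sum(),"mean ang",an[k].mean(),"r",r[k].min(),r[k].max(),"mean",q.mean(0)+c)
    d=np.linalg.svd(q-q.mean(0))[2][0];print(" dir",np.degrees(np.arctan2(d[1],d[0]))%180+180)
E
python3 t.py
```

```text
top 114 mean ang 228.55214499441934 r 0.07520187688622793 0.12165315840836126 mean [ 0.4833 -0.0966]
 dir 228.94861914504864
scene 61 mean ang 230.9504888121905 r 0.07504908715999846 0.12218359490996981 mean [ 0.4872 -0.0984]
 dir 233.28080402964991
```

Request:
servo_tool(
  steps=[
    {"grip": 0.008, "travel": [-0.004, 0.0027, 0], "angular": [0, 0, -2.8]},
    {"grip": 0.008, "travel": [-0.008, 0.0056, 0], "angular": [0, 0, -5.6]},
    {"grip": 0.008, "travel": [-0.0115, 0.0082, 0], "angular": [0, 0, -8.4]},
    {"grip": 0.008, "travel": [-0.0142, 0.0105, 0], "angular": [0, 0, -10.6]},
    {"grip": 0.008, "travel": [-0.0142, 0.0105, 0], "angular": [0, 0, -10.6]},
    {"grip": 0.008, "travel": [-0.0142, 0.0105, 0], "angular": [0, 0, -10.6]},
    {"grip": 0.03, "travel": [-0.0142, 0.0105, 0], "angular": [0, 0, -10.6]},
    {"grip": 0.045, "travel": [-0.0142, 0.0105, 0], "angular": [0, 0, -10.6]},
    {"grip": 0.045, "travel": [-0.0142, 0.0105, 0.005], "angular": [0, 0, -10.6]},
    {"grip": 0.045, "travel": [-0.0142, 0.0105, 0.03], "angular": [0, 0, -10.6]},
    {"grip": 0.045, "travel": [-0.0142, 0.0105, 0.06], "angular": [0, 0, -10.6]},
    {"grip": 0.045, "travel": [-0.0142, 0.0105, 0.1], "angular": [0, 0, -10.6]},
    {"grip": 0.045, "travel": [0.0, 0.045, 0.14], "angular": [0, 0, -10.6]},
    {"grip": 0.045, "travel": [0.0, 0.1, 0.16], "angular": [0, 0, -10.6]},
    {"grip": 0.045, "travel": [0.0, 0.16, 0.16], "angular": [0, 0, -10.6]},
    {"grip": 0.045, "travel": [0.0, 0.22, 0.16], "angular": [0, 0, -10.6]},
    {"grip": 0.045, "travel": [0.0, 0.27, 0.16], "angular": [0, 0, -10.6]},
    {"grip": 0.045, "travel": [0.0, 0.3, 0.16], "angular": [0, 0, -10.6]},
    {"grip": 0.045, "travel": [0.0, 0.3, 0.16], "angular": [0, 0, -10.6]},
    {"grip": 0.045, "travel": [0.0, 0.3, 0.16], "angular": [0, 0, -10.6]},
  ],
)

```text
time: 14.18
ee_pos: [0.5011, 0.1939, 0.268]
tcp_rot: [2.85, 1.32, -0.001]
wrist_force: [0.3, -1.2, 0.3]
opening: 0.0449
grasp_force: 0.0
```

```bash
python3 m.py s4; python3 lid.py
python3 - <<'E'
from h import *
np.set_printoptions(precision=4,suppress=True)
im,D=viewer.grab_frame("top");cv2.imwrite("pics/t4.png",cv2.resize(im[180:290,300:420],None,fx=5,fy=5,interpolation=cv2.INTER_CUBIC))
m=np.zeros((480,640),bool);m[180:285,310:410]=1
P=pts("top",m,D);P=P[(P[:,1]<-.07)&(P[:,0]<.53)];z=P[:,2]
c=np.array([.5485,-.0227])
for n,lo,hi in(("post",.135,.155),("arm",.088,.102),("tongue",.07,.084)):
    q=P[(z>lo)&(z<hi)][:,:2]-c;r=np.hypot(*q.T);q=q[r>.072];m_=q.mean(0);print(n,len(q),np.hypot(*m_),np.degrees(np.arctan2(m_[1],m_[0]))%360,m_+c)
E
```

```text
scene mark 0.75 [276.928 273.12 ] [ 0.466  -0.1132  0.08  ]
top mark 0.71 [390.72 264.  ] [ 0.4638 -0.1154  0.08  ]
top mark 0.68 [350.08  231.408] [ 0.5433 -0.0236  0.08  ]
scene post_top 0.61 [284.288 246.624] [ 0.4752 -0.0866  0.144 ]
top post_top 0.55 [384.128 253.488] [ 0.4841 -0.0952  0.144 ]
scene lid_tab 0.81 [298.624 241.584] [ 0.4752 -0.0222  0.114 ]
scene lid_tab 0.64 [276.608 271.584] [ 0.4851 -0.141   0.114 ]
top lid_tab 0.91 [350.272 259.584] [ 0.475  -0.0207  0.114 ]
1 [0.73]
1076 [ 0.5497 -0.0297  0.1153] slope [-0.0048  0.0032  0.1153] [-0.2205  0.4016 -0.3049]
post 31 0.09741552884290296 228.75679203274566 [ 0.4843 -0.0959]
arm 65 0.08576156205446689 228.44368839741614 [ 0.4916 -0.0869]
tongue 53 0.11108573091106592 228.16686762062682 [ 0.4744 -0.1055]
```

View pics/s4.png

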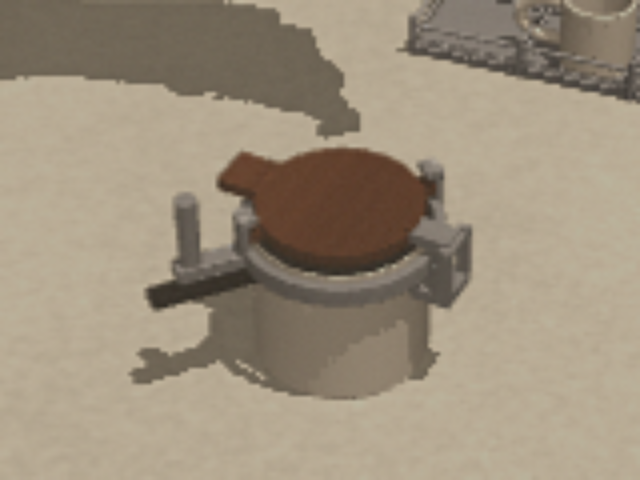

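View pics/t4.png

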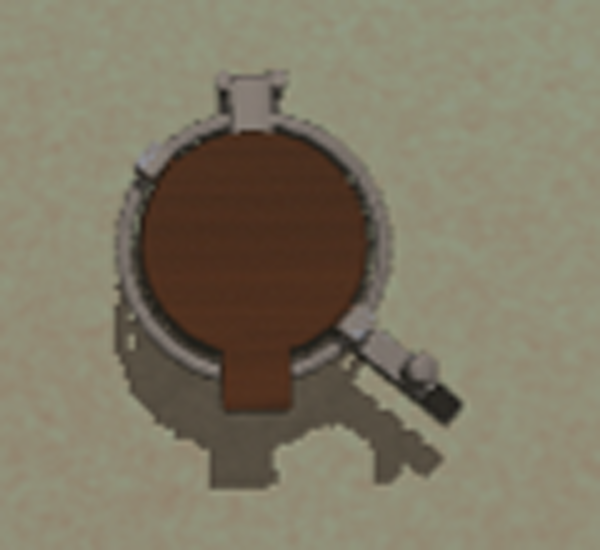

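The lid looks flat in both views. The arm lies over the tongue, whose tip is at (152,297) in the scene crop and (447,403) in the top crop. I check the fine alignment with a model overlay.

```bash
cat > o.py <<'E'
from h import *
def poly(c,a,r0,r1,z):
    a=np.radians(a);e=np.array([np.cos(a),np.sin(a)]);n=np.array([-e[1],e[0]])
    return [np.r_[c+e*r+n*w,z] for r,w in((r0,-.007),(r0,.007),(r1,.007),(r1,-.007))]
c=np.array([.5485,-.0227]);out=[]
for cam,(x0,y0) in(("top",(360,230)),("scene",(265,240))):
    im,_=viewer.grab_frame(cam)
    for A in(0,1):
        s=10;b=cv2.resize(im[y0:y0+40,x0:x0+40],None,fx=s,fy=s,interpolation=cv2.INTER_NEAREST);b=cv2.resize(b,(400,300)) if 0 else b
        if A:
            for a,r0,r1,z,k in((229,.061,.105,.096,(0,0,255)),(229,.08,.122,.08,(0,255,255))):
                q=(proj(cam,poly(c,a,r0,r1,z))-[x0,y0]+.5)*s;cv2.polylines(b,[q.astype(np.int32)],True,k,1)
        out.append(b)
o=np.vstack([np.hstack(out[:2]),np.hstack(out[2:])]);cv2.imwrite("pics/o.png",cv2.resize(o,(600,600)))
E
python3 o.py
```

```text
(no output)
```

View pics/o.png

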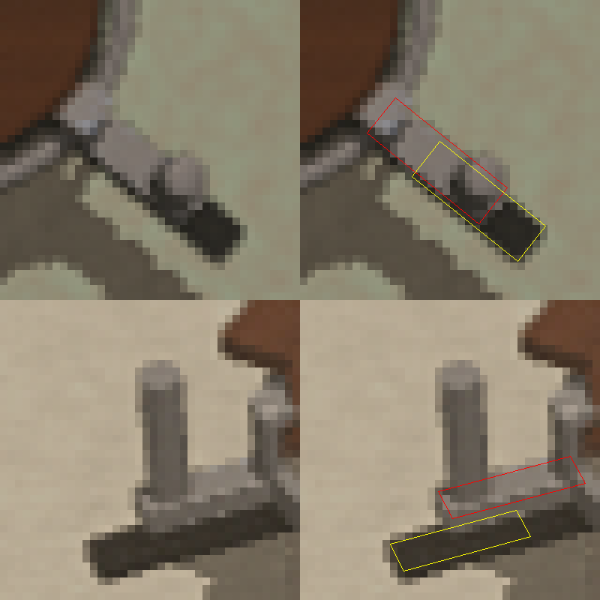

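The model outlines with arm and tongue both at 229° match both pictures to about one pixel (roughly 1°, tolerance 5°). The lid is level and the gripper is clear, so I hand in.

```bash
python3 -c "
from workcell import bot
print(bot.finish_job())"
```

```text
the job is handed in; nothing more can be done
None
```

The lid is shut, the collar arm is over the locked mark to within about 1° by the camera overlay, and the gripper is clear of everything; the job is handed in, and no verdict came back.

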